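# Press the inlay studs home in gluing order

## Task

Each carved coconut shell has an inlay stud standing half-driven in its crown: with your fingertips, gently press the white stud fully home, then the brass one, then the red one, the order in which they were glued. The green stud has no glue yet, so do not press it, and leave the shells standing where they are: do not lift or shove them, or disturb anything else on the bench.

Things in the scene. Friction and masses are not known exactly. Their poses are not given: they have to be found in the camera images.
- white_shell: Dark brown carved half coconut shell, loose, resting rim-down on the bench like a dome: 100 mm across at the rim, 50 mm high to the small flat (28 mm across) on its crown, about 0.25 kg. The pearl-white stud stands in its crown. Origin: centre of its underside; z is up.
- white_top (a point): Centre of the top face of the pearl-white stud's head, a round flat disc 22 mm across and 4 mm thick on a thin 10 mm shank, standing upright in the middle of its shell's crown. It sinks with the stud: 62 mm above the bench at joint value 0, 54 mm when fully home.
- white_stud (a joint): How far the pearl-white stud is pressed into its shell, in m: 0 = head 8 mm clear of the crown, 0.008 = fully home, the underside of the head on the crown. It starts between 0 and 0.002. It moves straight down under about 3 to 4 N, then meets a firm, slightly springy stop at 0.008 (about 6 N is plenty; over 40 N would crack the shell), and stays where it is left.
- brass_shell: Dark brown carved half coconut shell, loose, resting rim-down on the bench like a dome: 100 mm across at the rim, 56 mm high to the small flat (28 mm across) on its crown, about 0.25 kg. The golden brass stud stands in its crown. Origin: centre of its underside; z is up.
- brass_top (a point): Centre of the top face of the golden brass stud's head, a round flat disc 22 mm across and 4 mm thick on a thin 10 mm shank, standing upright in the middle of its shell's crown. It sinks with the stud: 68 mm above the bench at joint value 0, 60 mm when fully home.
- brass_stud (a joint): How far the golden brass stud is pressed into its shell, in m: 0 = head 8 mm clear of the crown, 0.008 = fully home, the underside of the head on the crown. It starts between 0 and 0.002. It moves straight down under about 3 to 4 N, then meets a firm, slightly springy stop at 0.008 (about 6 N is plenty; over 40 N would crack the shell), and stays where it is left.
- red_shell: Dark brown carved half coconut shell, loose, resting rim-down on the bench like a dome: 100 mm across at the rim, 46 mm high to the small flat (28 mm across) on its crown, about 0.25 kg. The red stud stands in its crown. Origin: centre of its underside; z is up.
- red_top (a point): Centre of the top face of the red stud's head, a round flat disc 22 mm across and 4 mm thick on a thin 10 mm shank, standing upright in the middle of its shell's crown. It sinks with the stud: 58 mm above the bench at joint value 0, 50 mm when fully home.
- red_stud (a joint): How far the red stud is pressed into its shell, in m: 0 = head 8 mm clear of the crown, 0.008 = fully home, the underside of the head on the crown. It starts between 0 and 0.002. It moves straight down under about 3 to 4 N, then meets a firm, slightly springy stop at 0.008 (about 6 N is plenty; over 40 N would crack the shell), and stays where it is left.
- green_shell: Dark brown carved half coconut shell, loose, resting rim-down on the bench like a dome: 100 mm across at the rim, 52 mm high to the small flat (28 mm across) on its crown, about 0.25 kg. The green stud stands in its crown. Origin: centre of its underside; z is up.
- green_top (a point): Centre of the top face of the green stud's head, a round flat disc 22 mm across and 4 mm thick on a thin 10 mm shank, standing upright in the middle of its shell's crown. It sinks with the stud: 64 mm above the bench at joint value 0, 56 mm when fully home.
- green_stud (a joint): How far the green stud is pressed into its shell, in m: 0 = head 8 mm clear of the crown, 0.008 = fully home, the underside of the head on the crown. It starts between 0 and 0.002. It moves straight down under about 3 to 4 N, then meets a firm, slightly springy stop at 0.008 (about 6 N is plenty; over 40 N would crack the shell), and stays where it is left.
- glue_jar: Glue jar with a blue lid, 56 mm across, 75 mm high, standing among the shells. Origin: centre of its underside. Leave it alone.
- shell_bowl: Open light-brown husk bowl, 110 mm across, 50 mm high. Origin: centre of its underside. Leave it alone.
- brush: Brush lying on the bench. Origin on its underside. Leave it alone.
- burin: Screwdriver-like burin lying on the bench. Origin on its underside. Leave it alone.
- engraver: Black and brass engraving handpiece lying on the bench, 160 mm long, 22 mm thick. Origin on its underside. Leave it alone.
- varnish: White bottle with a red cap, 52 mm across, 85 mm high. Origin: centre of its underside. Leave it alone.
Things that resemble listed ones, but are neither listed nor needed, are in the scene too. What is shaped like the brass_shell but blue or orange is not meant.

How it is judged:
By the outcome, as a careful person would: the job done as asked, in the order asked, and still so for the second after the job is handed in, with the robot touching nothing.
It also fails if it takes over 51 s, if anything falls off the work surface, if the arm or the gripper's body presses on something with over 40 N, if the wrist force passes 120 N, or if a joint passes its speed limit or range.

## Robot

A 6-joint arm with a two-finger parallel gripper is mounted at the origin on the work surface. World frame = base frame: x ahead of the robot, y to its left, z up, the work surface at z = 0. Lengths are in m, angles in degrees, forces in N, time in s.
With the tool pointing down it reaches from about 0.4 to 0.825 m from the base axis. Payload 7 kg.
Tool frame: the origin (TCP) lies between the finger pads; the fingertips stand 22 mm ahead of it and the grasp point (between the pads) lies 3 mm ahead of it; z points along the fingers, y is the line along which they close (so a half turn about z gives the same grasp; the last joint's range is limited). The gripper opens to 88 mm and grips with 3 to 60 N. Pads are 19 mm wide; open, the fingers measure 130 mm over their backs; the gripper's body (78 mm by 193 mm) begins 47 mm behind the grasp point.
Start: joints at [86.58, 20.546, 0.682, 0, -70.136, -16.507], TCP at [0.23, 0.635, 0.249] pointing down, gripper open.
Joint ranges: [-176.03, 176.03], [-82.01, 121.73], [-58.28, 71.71], [-173.87, 95.51], [-174.79, -0.11], [-173.66, 173.66]. Speed limits (degrees/s): [136.94, 136.94, 172.46, 180, 180, 180].

## Interface

Orientations are given as [roll, pitch, yaw] about the fixed x, y, z axes, in that order (R = Rz(yaw) Ry(pitch) Rx(roll)).
In Python, from plant import ctrl gives the robot as it stands.
- The arm moves only by the tool apply_moves, never from a script. Its argument "targets" is a list of rows, each an object with "travel": the shift along the tool's x, y, z in mm, a list of three; "roll": the turn about the tool's z in degrees; "jaw": the finger opening in mm, from 0 to 87.6. In form: [{"travel": [tx, ty, tz], "roll": roll, "jaw": jaw}, ...]. A call has 1 to 10 rows; each row shifts and turns the commanded pose from where the row before left it, along the tool's axes as they then stand; what a row does not reach is not made up. A row lasts 1/10 s, in which the tool goes at most 50 mm and 8.59 degrees, less where a joint would pass 70% of its speed; a pose out of reach is approached as far as the arm can. A call with a gripper value outside its range is refused whole. The fingers move at their own pace and stop on an object; the grip force is fixed at half the most. Time passes only in rows, so rows that do not move let the fingers close. It gives the time, the measured TCP pose, the force, the opening and the grip force at its end, in the units of the state.
- ctrl.get_obs(): the state, without advancing time (a new reading comes with each control period).
- ctrl.snapshot(name): name is "side" or "top" or "wrist"; returns the picture (384x512x3 uint8, red, green, blue); there is no depth.
- ctrl.calibration(name): a dict with "K" (3x3 intrinsics, pixels), "dist_coeffs" ([k1, k2, p1, p2, k3] as OpenCV has them; the pictures are not rectified), "extrinsics" (4x4, takes a point from camera to world coordinates); the wrist camera has in their place "hand_eye" (4x4, takes a point from camera to tool coordinates, whose origin is the TCP and whose axes are the flange's). Camera axes: x right, y down, z forward; pixel columns grow to the right and rows downward; lengths in m; the calibration is good to about 2 mm. A picture is of the moment at which its call begins: read the wrist's pose just before it. calibration takes no time and is no camera call.
- ctrl.close_job(): hands the job in; it is judged then, once.
The state is a dict: "clock": time; "joint_pos": joint angles; "qvel": joint speeds; "tau": joint torques, N m; "tool_pos": TCP position; "orientation": TCP orientation; "force": force on the tool from outside, world axes, zero at the start; "moment": the same for the moment, N m; "opening": finger opening in m; "gripper_force": force on a finger pad.
Only numpy, scipy, OpenCV 4.12 (cv2) and the standard library are available. Lean on these libraries where they do the work, as an engineer would, in place of code of your own. Each camera call takes 0.05 s, during which the arm holds its last target. There are 200 camera calls.

## Working session

There is one attempt and no reset: what is moved stays moved. The work goes in short steps, Python scripts to look and compute and a tool call to move; the robot and the scene stay as the last step left them, time stands still between calls to the robot, and variables do not carry over. Pictures are saved under pics/ and viewed, at most 10 in all, crops included, and the job is handed in when it is done.

Besides the shell and the picture viewer there is one more tool, called after "Request:" as name(argument=value, ...) on one line, values as JSON. apply_moves: Moves the arm, as the interface text tells. Its arguments: {"type":"object","properties":{"targets":{"type":"array","items":{"type":"object","properties":{"travel":{"type":"array","items":{"type":"number"}},"roll":{"type":"number"},"jaw":{"type":"number"}}}}},"required":["targets"]}

```bash
mkdir -p pics; ls; python3 - <<'E'
from plant import ctrl
import cv2,numpy as np
o=ctrl.get_obs(); print({k:np.round(v,3) for k,v in o.items()})
for n in ("top","side","wrist"):
    im=ctrl.snapshot(n); cv2.imwrite(f"pics/{n}0.png",im[:,:,::-1])
    c=ctrl.calibration(n); print(n,{k:np.round(v,3).tolist() for k,v in c.items()})
a=cv2.imread("pics/top0.png");cv2.imwrite("pics/top0b.png",cv2.resize(a,(800,600),interpolation=cv2.INTER_CUBIC))
E
```

```text
pics
{'clock': np.float64(0.0), 'joint_pos': array([ 8.6578e+01,  2.0593e+01,  6.3400e-01, -2.0000e-02, -7.0136e+01,
       -1.6506e+01]), 'qvel': array([ 0.053, -0.096,  0.067, -0.042,  0.091,  0.05 ]), 'tau': array([-2.0000e-03, -5.8272e+01,  2.9305e+01,  6.9970e+00,  7.0000e-03,
       -0.0000e+00]), 'tool_pos': array([0.23 , 0.634, 0.248]), 'orientation': array([ 1.79903e+02, -9.00000e-03, -1.99350e+01]), 'force': array([ 0.783, -0.251, -0.084]), 'moment': array([-0.012,  0.018,  0.027]), 'gripper_force': np.float64(0.0), 'opening': np.float64(0.087)}
top {'K': [[382.859, 0.0, 253.05], [0.0, 382.859, 190.474], [0.0, 0.0, 1.0]], 'dist_coeffs': [0.014, 0.0, 0.0, 0.0, 0.0], 'extrinsics': [[0.029, -0.992, 0.126, 0.419], [-1.0, -0.027, 0.016, -0.001], [-0.012, -0.126, -0.992, 1.132], [0.0, 0.0, 0.0, 1.0]]}
side {'K': [[394.244, 0.0, 260.839], [0.0, 394.244, 185.228], [0.0, 0.0, 1.0]], 'dist_coeffs': [-0.031, 0.0, 0.0, 0.0, 0.0], 'extrinsics': [[0.655, -0.54, 0.528, -0.013], [-0.755, -0.462, 0.465, -0.521], [-0.007, -0.704, -0.711, 0.857], [0.0, 0.0, 0.0, 1.0]]}
wrist {'K': [[291.194, 0.0, 255.044], [0.0, 291.194, 190.591], [0.0, 0.0, 1.0]], 'dist_coeffs': [-0.008, 0.0, 0.0, 0.0, 0.0], 'hand_eye': [[0.0, -0.967, -0.255, 0.069], [1.0, 0.0, 0.001, -0.0], [-0.001, -0.255, 0.967, -0.136], [0.0, 0.0, 0.0, 1.0]]}
```

View pics/top0b.png

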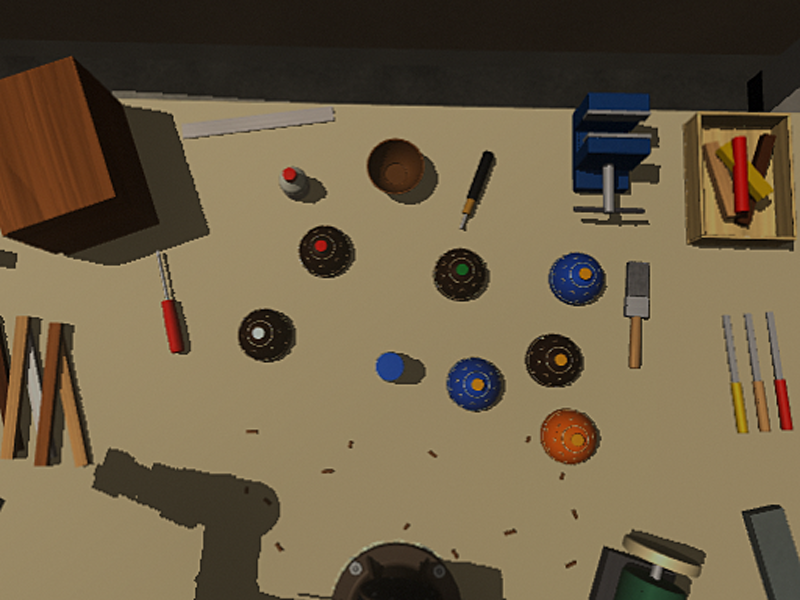

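View pics/side0.png

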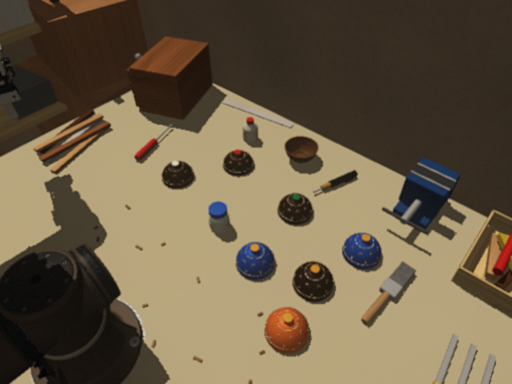

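The top view (800 px scale) shows the dark shells: white stud (258,333), red (320,245), green (462,270) and brass (561,360). Possible mistakes: brass-like studs on the blue shells at (585,273) and (478,384) and on the orange shell at (577,440); the red bottle cap at (290,174) could pass for red. I choose the studs on dark shells.

```bash
cat > h.py <<'E'
import cv2,numpy as np
from scipy.spatial.transform import Rotation as R
def cent(im,guess,color,r=14):
    h=cv2.cvtColor(im,cv2.COLOR_RGB2HSV).astype(int);H,S,V=h[...,0],h[...,1],h[...,2]
    m={'white':(S<70)&(V>110),'brass':(H>10)&(H<30)&(S>120)&(V>120),'red':((H<8)|(H>172))&(S>150)&(V>90),
       'green':(H>45)&(H<85)&(S>90)&(V>40)}[color]
    yy,xx=np.mgrid[:im.shape[0],:im.shape[1]]
    m=(m&((xx-guess[0])**2+(yy-guess[1])**2<r*r)).astype(np.uint8)
    n,l,s,c=cv2.connectedComponentsWithStats(m); i=1+np.argmax(s[1:,4])
    return c[i],s[i]
def ray(cal,E,uv):
    p=cv2.undistortPoints(np.array([[uv]],float),np.array(cal['K']),np.array(cal['dist_coeffs']))[0,0]
    return E[:3,3],E[:3,:3]@np.array([p[0],p[1],1])
def onz(o,d,z): return o+d*(z-o[2])/d[2]
def wristE(ctrl,o):
    T=np.eye(4);T[:3,:3]=R.from_euler('xyz',o['orientation'],degrees=True).as_matrix();T[:3,3]=o['tool_pos']
    return T@np.array(ctrl.calibration('wrist')['hand_eye'])
E
python3 - <<'E'
from plant import ctrl
from h import *
ims={n:cv2.imread(f'pics/{n}0.png')[:,:,::-1].copy() for n in('top','side')}
G={'white':((165,213),(175,163),.061),'brass':((359,230),(315,268),.067),'red':((205,157),(237,153),.057),'green':((296,173),(296,198),.063)}
for k,(t,s,z) in G.items():
    rs=[]
    for n,g in(('top',t),('side',s)):
        c,st=cent(ims[n],g,k,9); cal=ctrl.calibration(n); o,d=ray(cal,np.array(cal['extrinsics']),c); rs.append((o,d))
        print(k,n,c.round(1),st[2:],onz(o,d,z).round(4))
    (a,d),(b,e)=rs; A=np.c_[d,-e]; t_=np.linalg.lstsq(A,b-a,rcond=None)[0]; print('  tri',((a+d*t_[0]+b+e*t_[1])/2).round(4), 'gap',np.linalg.norm(a+d*t_[0]-b-e*t_[1]).round(4))
a=ims['top'][190:260,330:390];cv2.imwrite('pics/brasscrop.png',cv2.resize(a[:,:,::-1],None,fx=7,fy=7))
E
```

```text
white top [164.7 212.9] [ 8  7 45] [0.4849 0.262  0.061 ]
white side [174.6 162.7] [ 8  6 33] [0.4822 0.2606 0.061 ]
  tri [0.4846 0.2632 0.0579] gap 0.0013
brass top [358.6 230. ] [ 8  7 43] [ 0.4525 -0.2776  0.067 ]
brass side [314.7 268. ] [10  9 63] [ 0.451  -0.2785  0.067 ]
  tri [ 0.4524 -0.278   0.0649] gap 0.0004
red top [204.8 156.8] [ 8  7 45] [0.6487 0.1572 0.057 ]
red side [237.  151.5] [ 7  4 24] [0.6458 0.1558 0.057 ]
  tri [0.6489 0.1581 0.0538] gap 0.0013
green top [295.3 172. ] [ 8  7 47] [ 0.6104 -0.1017  0.063 ]
green side [295.7 196.6] [ 8  6 39] [ 0.6071 -0.1036  0.063 ]
  tri [ 0.6108 -0.1017  0.0588] gap 0.001
```

View pics/brasscrop.png

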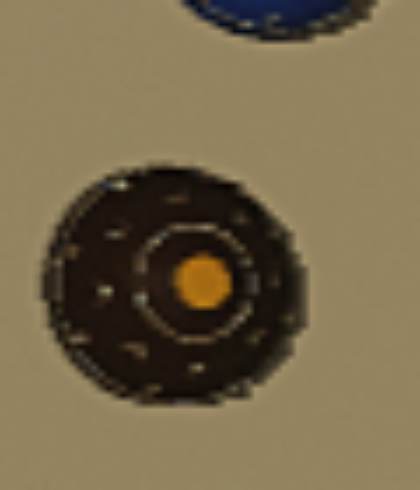

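The crop shows a brass stud at the centre of a dark brown shell, so it's the right one. All four heights and the reach match the description. Next I move above white with the jaw closed.

Request:
apply_moves(targets=[{"travel":[36.5,26,5],"jaw":0},{"travel":[36.5,26,5],"jaw":0},{"travel":[36.5,26,5],"jaw":0},{"travel":[36.5,26,5],"jaw":0},{"travel":[36.5,26,5],"jaw":0},{"travel":[36.5,26,5],"jaw":0},{"travel":[36.5,26,5],"jaw":0},{"travel":[36.5,26,5],"jaw":0},{"travel":[36.5,26,5],"jaw":0},{"travel":[36.5,26,5],"jaw":0}])

```text
validation failed for argument at $.ta...
```

Request:
apply_moves(targets=[{"travel":[0,0,0],"roll":0,"jaw":0},{"travel":[0,0,0],"roll":0,"jaw":0},{"travel":[0,0,0],"roll":0,"jaw":0}])

```text
clock: 0.45
tool_pos: [0.2301, 0.6345, 0.2485]
orientation: [180.0, -0.0, -19.9]
force: [-0.1, -0.1, 0.2]
opening: 0.0692
gripper_force: 0.0
```

```bash
cat > look.py <<'E'
import sys
from plant import ctrl
from h import *
def look(color,z,guess,name,r=45):
    o=ctrl.get_obs(); im=ctrl.snapshot('wrist'); cv2.imwrite(f'pics/{name}.png',im[:,:,::-1])
    E=wristE(ctrl,o); cal=ctrl.calibration('wrist'); Ei=np.linalg.inv(E)
    pc=Ei@np.array([*guess,z,1]); K=np.array(cal['K']); g=(K@(pc[:3]/pc[2]))[:2]
    try:
        c,s=cent(im,g,color,r); P=onz(*ray(cal,E,c),z)
        T=R.from_euler('xyz',o['orientation'],degrees=True).as_matrix()
        print('expected px',g.round(),'found',c.round(1),s[2:],'P',P.round(4),'width mm',(s[2]*pc[2]/K[0,0]*1e3).round(1))
        print('tool-frame shift mm',(T.T@(P-o['tool_pos'])*1e3).round(1))
    except Exception as e: print('none',g,e)
    print({k:np.round(o[k],3).tolist() for k in('clock','tool_pos','orientation','force','opening')})
look(sys.argv[1],float(sys.argv[2]),(float(sys.argv[3]),float(sys.argv[4])),sys.argv[5])
E
python3 look.py white .061 .484 .262 w1
```

```text
none [ 577.66183692 -261.62581427] attempt to get argmax of an empty sequence
{'clock': 0.45, 'tool_pos': [0.23, 0.635, 0.248], 'orientation': [179.993, -0.001, -19.926], 'force': [-0.069, -0.135, 0.164], 'opening': 0.069}
```

View pics/w1.png

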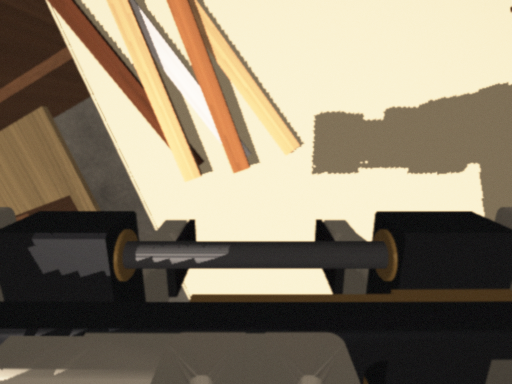

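The first call was refused because it had no roll, so the arm has not moved. The picture shows the fingers hiding everything below row ~210, so I'll look from 50 mm short of the stud in tool x.

Request:
apply_moves(targets=[{"travel":[31.5,26,5],"roll":0,"jaw":0},{"travel":[31.5,26,5],"roll":0,"jaw":0},{"travel":[31.5,26,5],"roll":0,"jaw":0},{"travel":[31.5,26,5],"roll":0,"jaw":0},{"travel":[31.5,26,5],"roll":0,"jaw":0},{"travel":[31.5,26,5],"roll":0,"jaw":0},{"travel":[31.5,26,5],"roll":0,"jaw":0},{"travel":[31.5,26,5],"roll":0,"jaw":0},{"travel":[31.5,26,5],"roll":0,"jaw":0},{"travel":[31.5,26,5],"roll":0,"jaw":0}])

```text
clock: 1.5
tool_pos: [0.4382, 0.2814, 0.1988]
orientation: [-180.0, -0.0, -19.9]
force: [0.1, 0.4, 0.2]
opening: 0.0005
gripper_force: 0.0
```

Request:
apply_moves(targets=[{"travel":[0,0,0],"roll":0,"jaw":0},{"travel":[0,0,0],"roll":0,"jaw":0},{"travel":[0,0,0],"roll":0,"jaw":0}])

```text
clock: 1.8
tool_pos: [0.4376, 0.2833, 0.1989]
orientation: [-180.0, -0.0, -19.9]
force: [-0.7, 0.1, 0.6]
opening: 0.0002
gripper_force: 0.0
```

```bash
python3 look.py white .061 .484 .262 w2
```

```text
expected px [260. 134.] found [259.9 132.3] [ 25  26 484] P [0.4854 0.2612 0.061 ] width mm 23.2
tool-frame shift mm [ 52.4   4.6 137.9]
{'clock': 1.8, 'tool_pos': [0.438, 0.283, 0.199], 'orientation': [-179.964, -0.013, -19.917], 'force': [-0.74, 0.055, 0.582], 'opening': 0.0}
```

View pics/w2.png

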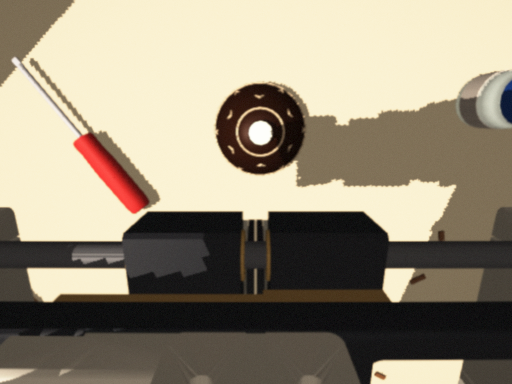

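The white stud is at (259.9,132.3), 23 mm wide and ringed on a dark shell, with nothing near it. I align and descend.

Request:
apply_moves(targets=[{"travel":[26,2.5,0],"roll":0,"jaw":0},{"travel":[26.5,2,30],"roll":0,"jaw":0},{"travel":[0,0,40],"roll":0,"jaw":0},{"travel":[0,0,25],"roll":0,"jaw":0},{"travel":[0,0,5],"roll":0,"jaw":0},{"travel":[0,0,0],"roll":0,"jaw":0},{"travel":[0,0,0],"roll":0,"jaw":0}])

```text
clock: 2.55
tool_pos: [0.486, 0.262, 0.1]
orientation: [-179.9, -0.1, -19.8]
force: [1.4, 0.2, 1.0]
opening: 0.0006
gripper_force: 0.0
```

Request:
apply_moves(targets=[{"travel":[0,0,3],"roll":0,"jaw":0},{"travel":[0,0,3],"roll":0,"jaw":0},{"travel":[0,0,3],"roll":0,"jaw":0},{"travel":[0,0,3],"roll":0,"jaw":0},{"travel":[0,0,3],"roll":0,"jaw":0},{"travel":[0,0,2],"roll":0,"jaw":0},{"travel":[0,0,1],"roll":0,"jaw":0},{"travel":[0,0,0],"roll":0,"jaw":0}])

```text
clock: 3.35
tool_pos: [0.4854, 0.2606, 0.0804]
orientation: [180.0, 0.0, -19.9]
force: [0.6, -0.1, 0.2]
opening: 0.0005
gripper_force: 0.0
```

Request:
apply_moves(targets=[{"travel":[0,0,1],"roll":0,"jaw":0},{"travel":[0,0,1],"roll":0,"jaw":0}])

```text
clock: 3.55
tool_pos: [0.4855, 0.2606, 0.0787]
orientation: [-180.0, -0.0, -19.9]
force: [-0.8, -0.3, 2.2]
opening: 0.0008
gripper_force: 1.3
```

Request:
apply_moves(targets=[{"travel":[0,0,1],"roll":0,"jaw":0},{"travel":[0,0,1],"roll":0,"jaw":0}])

```text
clock: 3.75
tool_pos: [0.4855, 0.2606, 0.0766]
orientation: [-180.0, -0.0, -19.9]
force: [-0.7, -0.6, 2.4]
opening: -0.0
gripper_force: 1.3
```

Request:
apply_moves(targets=[{"travel":[0,0,1],"roll":0,"jaw":0},{"travel":[0,0,0],"roll":0,"jaw":0}])

```text
clock: 3.95
tool_pos: [0.4855, 0.2606, 0.0762]
orientation: [-180.0, -0.0, -19.9]
force: [-2.9, -1.8, 9.2]
opening: 0.0007
gripper_force: 4.8
```

White is home: 9 N at tip height 54 mm. Next I retract and travel to the brass look position.

Request:
apply_moves(targets=[{"travel":[0,0,-5],"roll":0,"jaw":0},{"travel":[0,0,-28],"roll":0,"jaw":0},{"travel":[0,0,-45],"roll":0,"jaw":0},{"travel":[0,0,-45],"roll":0,"jaw":0},{"travel":[8.4,43,0],"roll":0,"jaw":0},{"travel":[8.4,43,0],"roll":0,"jaw":0},{"travel":[8.4,43,0],"roll":0,"jaw":0},{"travel":[8.4,43,0],"roll":0,"jaw":0},{"travel":[8.4,43,0],"roll":0,"jaw":0},{"travel":[8.4,43,0],"roll":0,"jaw":0}])

```text
clock: 4.95
tool_pos: [0.4443, -0.0006, 0.1988]
orientation: [-180.0, -0.0, -19.9]
force: [1.2, -0.3, 0.4]
opening: 0.0005
gripper_force: 0.0
```

Request:
apply_moves(targets=[{"travel":[8.4,43,0],"roll":0,"jaw":0},{"travel":[8.4,43,0],"roll":0,"jaw":0},{"travel":[8.4,43,0],"roll":0,"jaw":0},{"travel":[8.4,43,0],"roll":0,"jaw":0},{"travel":[8.4,43,0],"roll":0,"jaw":0},{"travel":[8.4,43,0],"roll":0,"jaw":0},{"travel":[0,0,0],"roll":0,"jaw":0},{"travel":[0,0,0],"roll":0,"jaw":0},{"travel":[0,0,0],"roll":0,"jaw":0}])

```text
clock: 5.85
tool_pos: [0.4043, -0.2584, 0.1985]
orientation: [-180.0, 0.0, -19.9]
force: [-0.2, 0.2, 0.3]
opening: 0.0006
gripper_force: 0.0
```

```bash
python3 look.py brass .067 .452 -.278 b1
```

```text
expected px [257. 134.] found [257.  132.3] [ 26  26 484] P [ 0.4533 -0.2781  0.067 ] width mm 23.5
tool-frame shift mm [ 52.8   1.8 131.4]
{'clock': 5.85, 'tool_pos': [0.404, -0.258, 0.198], 'orientation': [-179.99, 0.01, -19.933], 'force': [-0.238, 0.174, 0.317], 'opening': 0.001}
```

View pics/b1.png

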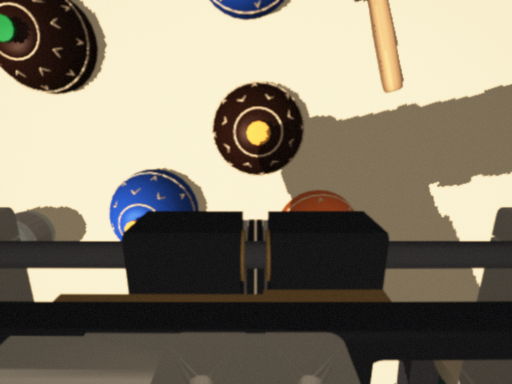

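The brass stud is at (257,132) on the dark shell, 23.5 mm wide. The blue shell (150,205) and orange shell (318,205) are clear of the fingers.

Request:
apply_moves(targets=[{"travel":[26.5,1,0],"roll":0,"jaw":0},{"travel":[26.5,1,30],"roll":0,"jaw":0},{"travel":[0,0,40],"roll":0,"jaw":0},{"travel":[0,0,22],"roll":0,"jaw":0},{"travel":[0,0,5],"roll":0,"jaw":0},{"travel":[0,0,2],"roll":0,"jaw":0},{"travel":[0,0,2],"roll":0,"jaw":0},{"travel":[0,0,2],"roll":0,"jaw":0},{"travel":[0,0,2],"roll":0,"jaw":0},{"travel":[0,0,2],"roll":0,"jaw":0}])

```text
clock: 6.9
tool_pos: [0.4538, -0.2788, 0.0922]
orientation: [-180.0, -0.1, -19.9]
force: [-0.3, -0.8, 0.3]
opening: 0.0007
gripper_force: 0.0
```

Request:
apply_moves(targets=[{"travel":[0,0,2],"roll":0,"jaw":0},{"travel":[0,0,2],"roll":0,"jaw":0},{"travel":[0,0,1],"roll":0,"jaw":0},{"travel":[0,0,1],"roll":0,"jaw":0},{"travel":[0,0,1],"roll":0,"jaw":0},{"travel":[0,0,1],"roll":0,"jaw":0},{"travel":[0,0,0],"roll":0,"jaw":0}])

```text
clock: 7.6
tool_pos: [0.4535, -0.2788, 0.0835]
orientation: [180.0, -0.0, -19.9]
force: [0.1, -0.5, 0.1]
opening: 0.0003
gripper_force: 0.3
```

Request:
apply_moves(targets=[{"travel":[0,0,0.6],"roll":0,"jaw":0},{"travel":[0,0,0],"roll":0,"jaw":0}])

```text
clock: 7.8
tool_pos: [0.4535, -0.2788, 0.0829]
orientation: [180.0, -0.0, -19.9]
force: [-0.0, -1.0, 2.0]
opening: 0.0007
gripper_force: 0.5
```

Request:
apply_moves(targets=[{"travel":[0,0,0.6],"roll":0,"jaw":0},{"travel":[0,0,0],"roll":0,"jaw":0}])

```text
clock: 8.0
tool_pos: [0.4535, -0.2788, 0.0824]
orientation: [180.0, -0.0, -19.9]
force: [-0.7, -0.1, 1.2]
opening: 0.0003
gripper_force: 0.7
```

Request:
apply_moves(targets=[{"travel":[0,0,0.6],"roll":0,"jaw":0},{"travel":[0,0,0],"roll":0,"jaw":0}])

```text
clock: 8.2
tool_pos: [0.4535, -0.2788, 0.0823]
orientation: [180.0, -0.0, -19.9]
force: [-1.9, 0.7, 6.7]
opening: 0.0006
gripper_force: 3.6
```

Request:
apply_moves(targets=[{"travel":[0,0,0.4],"roll":0,"jaw":0},{"travel":[0,0,0],"roll":0,"jaw":0}])

```text
clock: 8.4
tool_pos: [0.4535, -0.2788, 0.0822]
orientation: [180.0, -0.0, -19.9]
force: [-3.3, 1.5, 10.7]
opening: 0.0002
gripper_force: 5.4
```

Request:
apply_moves(targets=[{"travel":[0,0,-5],"roll":0,"jaw":0},{"travel":[0,0,-22],"roll":0,"jaw":0},{"travel":[0,0,-45],"roll":0,"jaw":0},{"travel":[0,0,-45],"roll":0,"jaw":0},{"travel":[-1.5,-43.3,0],"roll":0,"jaw":0},{"travel":[-1.5,-43.3,0],"roll":0,"jaw":0},{"travel":[-1.5,-43.3,0],"roll":0,"jaw":0},{"travel":[-1.5,-43.3,0],"roll":0,"jaw":0},{"travel":[-1.5,-43.3,0],"roll":0,"jaw":0},{"travel":[-1.5,-43.3,0],"roll":0,"jaw":0}])

```text
clock: 9.4
tool_pos: [0.5335, -0.0296, 0.1984]
orientation: [-180.0, 0.0, -19.9]
force: [0.8, 0.1, -0.4]
opening: -0.0
gripper_force: 0.0
```

Request:
apply_moves(targets=[{"travel":[-1.5,-43.3,0],"roll":0,"jaw":0},{"travel":[-1.5,-43.3,0],"roll":0,"jaw":0},{"travel":[-1.5,-43.3,0],"roll":0,"jaw":0},{"travel":[-1.5,-43.3,0],"roll":0,"jaw":0},{"travel":[-1.5,-43.3,0],"roll":0,"jaw":0},{"travel":[0,0,0],"roll":0,"jaw":0},{"travel":[0,0,0],"roll":0,"jaw":0},{"travel":[0,0,0],"roll":0,"jaw":0}])

```text
clock: 10.2
tool_pos: [0.5998, 0.1741, 0.198]
orientation: [180.0, 0.0, -19.9]
force: [-0.3, 0.2, 0.3]
opening: 0.0002
gripper_force: 0.0
```

```bash
python3 look.py red .057 .648 .157 r1
```

```text
expected px [254. 133.] found [255.3 132.3] [ 25  25 498] P [0.6487 0.1559 0.057 ] width mm 23.4
tool-frame shift mm [ 52.3   0.3 141. ]
{'clock': 10.2, 'tool_pos': [0.6, 0.174, 0.198], 'orientation': [179.96, 0.044, -19.94], 'force': [-0.268, 0.162, 0.347], 'opening': 0.0}
```

View pics/r1.png

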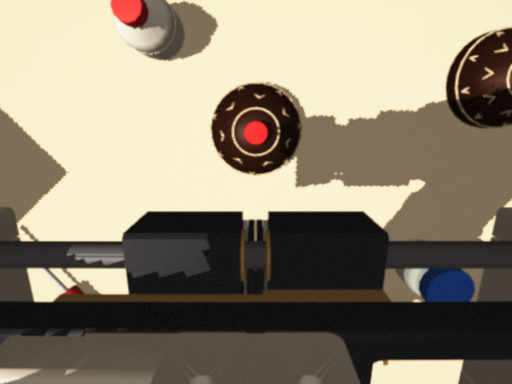

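The red stud is at (255,132) on its dark shell, and the varnish bottle (145,25) is well clear. I press it the same way.

Request:
apply_moves(targets=[{"travel":[26,0,0],"roll":0,"jaw":0},{"travel":[26,0,30],"roll":0,"jaw":0},{"travel":[0,0,40],"roll":0,"jaw":0},{"travel":[0,0,30],"roll":0,"jaw":0},{"travel":[0,0,7],"roll":0,"jaw":0},{"travel":[0,0,2],"roll":0,"jaw":0},{"travel":[0,0,2],"roll":0,"jaw":0},{"travel":[0,0,2],"roll":0,"jaw":0},{"travel":[0,0,2],"roll":0,"jaw":0},{"travel":[0,0,2],"roll":0,"jaw":0}])

```text
clock: 11.25
tool_pos: [0.6495, 0.1572, 0.0823]
orientation: [-179.9, -0.1, -19.9]
force: [-0.1, 0.0, 0.5]
opening: 0.0005
gripper_force: 0.0
```

Request:
apply_moves(targets=[{"travel":[0,0,2],"roll":0,"jaw":0},{"travel":[0,0,2],"roll":0,"jaw":0},{"travel":[0,0,1],"roll":0,"jaw":0},{"travel":[0,0,1],"roll":0,"jaw":0},{"travel":[0,0,1],"roll":0,"jaw":0},{"travel":[0,0,0.5],"roll":0,"jaw":0},{"travel":[0,0,0],"roll":0,"jaw":0}])

```text
clock: 11.95
tool_pos: [0.6493, 0.157, 0.0738]
orientation: [-180.0, -0.0, -19.9]
force: [0.3, 0.3, 1.5]
opening: 0.0006
gripper_force: 0.7
```

Request:
apply_moves(targets=[{"travel":[0,0,0.6],"roll":0,"jaw":0},{"travel":[0,0,0],"roll":0,"jaw":0}])

```text
clock: 12.15
tool_pos: [0.6493, 0.157, 0.0732]
orientation: [-180.0, -0.0, -19.9]
force: [1.0, 1.6, 2.2]
opening: 0.0002
gripper_force: 0.8
```

Request:
apply_moves(targets=[{"travel":[0,0,0.6],"roll":0,"jaw":0},{"travel":[0,0,0],"roll":0,"jaw":0}])

```text
clock: 12.35
tool_pos: [0.6493, 0.157, 0.0727]
orientation: [-180.0, -0.0, -19.9]
force: [1.0, 1.3, 1.7]
opening: 0.0005
gripper_force: 0.9
```

Request:
apply_moves(targets=[{"travel":[0,0,0.6],"roll":0,"jaw":0},{"travel":[0,0,0],"roll":0,"jaw":0}])

```text
clock: 12.55
tool_pos: [0.6493, 0.157, 0.0723]
orientation: [-180.0, -0.0, -19.9]
force: [-0.2, 1.5, 2.9]
opening: 0.0004
gripper_force: 2.1
```

Request:
apply_moves(targets=[{"travel":[0,0,0.7],"roll":0,"jaw":0},{"travel":[0,0,0],"roll":0,"jaw":0}])

```text
clock: 12.75
tool_pos: [0.6494, 0.157, 0.0723]
orientation: [-180.0, -0.0, -19.9]
force: [-1.5, 1.9, 9.1]
opening: 0.0003
gripper_force: 4.4
```

Request:
apply_moves(targets=[{"travel":[0,0,0.3],"roll":0,"jaw":0},{"travel":[0,0,0],"roll":0,"jaw":0}])

```text
clock: 12.95
tool_pos: [0.6493, 0.157, 0.0723]
orientation: [-180.0, -0.0, -19.9]
force: [-3.6, 1.4, 10.8]
opening: 0.0003
gripper_force: 5.3
```

Request:
apply_moves(targets=[{"travel":[0,0,-5],"roll":0,"jaw":0},{"travel":[0,0,-30],"roll":0,"jaw":0},{"travel":[0,0,-45],"roll":0,"jaw":0},{"travel":[-26,0,-46],"roll":0,"jaw":0},{"travel":[-26,0,0],"roll":0,"jaw":0},{"travel":[0,0,0],"roll":0,"jaw":0},{"travel":[0,0,0],"roll":0,"jaw":0},{"travel":[0,0,0],"roll":0,"jaw":0}])

```text
clock: 13.75
tool_pos: [0.6015, 0.1737, 0.1937]
orientation: [179.9, 0.1, -19.9]
force: [0.5, 0.7, -0.3]
opening: 0.0008
gripper_force: 0.0
```

```bash
python3 look.py red .050 .648 .157 r2; python3 - <<'E'
from plant import ctrl
from h import *
G={'white':((165,213),(175,163),.054),'brass':((359,230),(315,268),.060),'red':((205,157),(237,153),.05),'green':((296,173),(296,198),.063)}
ims={n:ctrl.snapshot(n) for n in('top','side')}
for n in ims:
  cv2.imwrite(f'pics/{n}1.png',ims[n][:,:,::-1])
  for k,(t,s,z) in G.items():
    try:
      c,st=cent(ims[n],t if n=='top' else s,k,9);cal=ctrl.calibration(n);print(n,k,c.round(1),st[4],onz(*ray(cal,np.array(cal['extrinsics']),c),z).round(4))
    except Exception as e: print(n,k,'hidden')
E
```

```text
expected px [255. 135.] found [255.5 134. ] [ 25  25 492] P [0.6487 0.1558 0.05  ] width mm 23.7
tool-frame shift mm [ 50.5   0.6 143.6]
{'clock': 13.75, 'tool_pos': [0.602, 0.174, 0.194], 'orientation': [179.922, 0.056, -19.936], 'force': [0.547, 0.699, -0.336], 'opening': 0.001}
top white [165.4 212.9] 48 [0.4854 0.2619 0.054 ]
top brass [357.7 229.7] 51 [ 0.4533 -0.2771  0.06  ]
top red [205.  158.3] 29 [0.6459 0.1575 0.05  ]
top green [295.4 171.8] 44 [ 0.6112 -0.1018  0.063 ]
side white [175.  164.2] 35 [0.4828 0.2613 0.054 ]
side brass [314.4 269.6] 66 [ 0.4511 -0.2781  0.06  ]
side red [237.2 152.9] 33 [0.6469 0.1565 0.05  ]
side green [295.8 196.6] 40 [ 0.607  -0.1039  0.063 ]
```

View pics/side1.png

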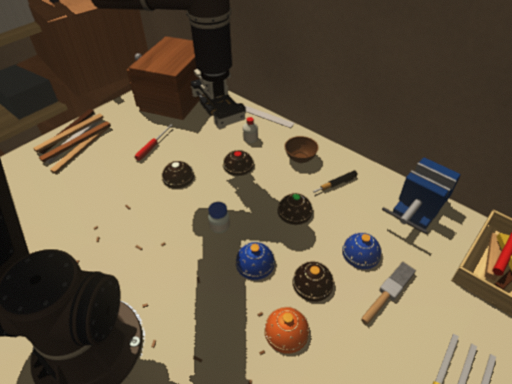

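The side view shows the white (175,164), brass (314,270) and red (237,153) studs about 1.5 px lower, at unchanged xy. Green (296,197) has not moved, the shells stand where they were, and the tool is clear of everything.

```bash
python3 -c "from plant import ctrl; print(ctrl.close_job())"
```

```text
the job is handed in; nothing more can be done
None
```

I pressed the white, brass and red studs home in that order, each to its firm stop at about 9–11 N; the green stud and the shells have not moved in the camera images, and the job is handed in at about 14 s.

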